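# Pack a club-head repair kit in its transit case, in two layers

## Task

Pack the repair kit into the open plywood case in layers: lay the black iron head and the steel ring gauge flat on the case floor, then press the grey divider plate down level over them until both spring catches snap over its edges, and tug it upward by its handle with about 10 N to prove that the catches hold. Then lay the small roll of black tape flat on the divider, beside the handle and inside the case walls. Leave the wide cream tape, the hex key, the crayon and everything else on the table where they are.

Things in the scene. Friction and masses are not known exactly. Their poses are not given: they have to be found in the camera images.
- case: Open plywood case, no lid, fixed; origin at the centre of its underside, z up, y towards the left catch. Outside 156 (x) by 178 (y) by 60 mm high; catch housings 32 mm wide stand 8 mm out of both end walls. Inside 140 (x) by 148 (y) up to z 31, where a 7 mm ledge runs along each y end; above that 140 by 162. Walls 8 mm, upright.
- case_floor (a point): Centre of the case floor's upper face, 6 mm above the case's underside; axes as the case's. Heights above this point: ledges 25 mm (the divider's underside when seated), the seated divider's upper face 31, case rim 54 mm.
- catch_left: Sprung steel catch in the case's +y end wall (x 0, 20 mm wide); origin at the nose tip, on its flat underside, at y 74, z 38.5 mm in the case frame when home. Ramp of 70 degrees on top, rising to z 57. Slides outward (+y) up to 9 mm, 0.7 N at home plus 120 N/m, and springs back over the divider's edge, 1.5 mm above it. Pressing the divider past both takes 3 to 8 N.
- catch_right: The same catch in the -y end wall: origin at y -74, z 38.5 mm in the case frame when home; it slides outward (-y of the case).
- divider: Grey plastic divider plate, 135 (x) by 157 (y) by 6 mm, 0.16 kg, loose, lying flat; origin at the centre of its underside, z up; it is the same after a half turn. It fits the case with about 2.5 mm of play all round when its x axis lies along the case's x axis (either way round).
- divider_handle (a point): Centre of the bar of the divider's black strap handle: bar 56 (along the divider's x) by 12 (y) by 8 mm, its centre 24 mm above the plate's underside (bar from 20 to 28 mm, open below); axes as the divider's. Grasp across the 12 mm.
- head_blade (a point): Grip point of the black iron head (0.26 kg), lying flat: mid-blade, 8.5 mm above its underside; z up. In its axes (mm) the blade spans x -19 to 33, y -53 to 25, 17 thick, narrowing towards +y (52 wide at y -50, 33 at y 0, 25 at y 19); the round hosel (13 thick, low) runs on from (8, 35) to (67, 66), plus 7. Its mass centre is at (8, -8). Grip firmly, with the closing line turned 9 degrees counter-clockwise from x.
- gauge_mid (a point): Centre of the plain steel ring gauge, 44 mm across, 14 mm high, 0.12 kg, lying flat; half-way up; z up. Grip it across the outside.
- tape_mid (a point): Centre of the roll of black tape (the small black roll, not the wide cream one), about 58 mm across, 19 mm high, 0.05 kg, lying flat; half-way up; z up. Grip it across the outside.
- wax_crayon: Bystander: wax crayon with a beige sleeve and a pink end, 70 mm long (y), 16 mm thick, lying; origin under its middle; leave it.
- wide_tape: Bystander: wide roll of cream tape, 96 mm across, 25 high, origin under its centre; leave it.
- hex_key: Bystander: dark hex key, 92 mm long (y), 6 high, origin under its middle; leave it.
- green_box: Green carton of the workshop, fixed, an obstacle: it fills x 0.442 to 0.555, y -0.361 to -0.231 (world, m), 170 mm high; origin under its centre.
- white_strip: White strip lying on the table, fixed, about 50 by 240 mm, 10 mm high; origin under its centre, long along its y axis.
Not all that is in view belongs to the job. Leave any yellow look-alike of the part that bears gauge_mid alone.

How it is judged:
By the outcome, as a careful person would: the job done as asked, in the order asked, and still so for the second after the job is handed in, with the robot touching nothing.
It also fails if it takes over 72 s, if anything falls off the work surface, if the arm or the gripper's body presses on something with over 40 N, if the wrist force passes 120 N, or if a joint passes its speed limit or range.

## Robot

A 6-joint arm with a two-finger parallel gripper is mounted at the origin on the work surface; the furniture and walls round the work are solid. World frame = base frame: x ahead of the robot, y to its left, z up, the work surface at z = 0. Lengths are in m, angles in rad, forces in N, time in s.
With the tool pointing down it reaches from about 0.425 to 1.125 m from the base axis. Payload 14.9 kg.
Tool frame: the origin (TCP) lies at the very end of the fingers, on their centre line; the grasp point (between the pads) lies 19 mm behind it; z points along the fingers, y is the direction in which the jaws open and shut (so a half turn about z gives the same grasp; the last joint's range is limited). The gripper opens to 91 mm and grips with 3 to 60 N. Pads are 32 mm wide; open, the fingers measure 118 mm over their backs; the gripper's body (76 mm by 178 mm) begins 60 mm behind the grasp point.
Start: joints at [1.243, 0.379, 1.734, -0, 1.028, -0.033], TCP at [0.203, 0.67, 0.192] pointing down, gripper open.
Joint ranges: [-2.77, 2.77], [-0.74, 2.19], [0, 2.66], [-1.06, 4.2], [0.31, 2.87], [-3.08, 3.08]. Speed limits (rad/s): [1.89, 1.89, 2.39, 3.14, 3.14, 3.14].

## Interface

Orientations are given as a rotation vector (axis times angle).
In Python, from plant import bot, let_go, close, sense, snapshot, recognise, cut_out, landmark_of gives the robot as it stands. Calls block until the motion is done:
- bot.move_to(position, orientation): joint-space move of the TCP to a pose.
- bot.move_straight(position, frame=None, rate=0.15): straight line of the TCP; frame=None keeps the orientation; rate is the mean speed in m/s.
- bot.movej(angles): joint-space move.
- let_go() and close(grasp_force=None): open the fingers fully, or close them until they stop; grasp_force is the grip in N (None keeps the last).
- bot.hold(seconds).
- bot.ik(position, orientation): joint angles nearest the present ones, or None.
- sense(): the state.
- snapshot(name): name is "side" or "top" or "wrist"; returns a dict with "color" (384x512x3 uint8, red, green, blue), "mtx" (3x3 intrinsics, pixels), "T" (4x4, takes a point from camera to world coordinates); the wrist camera has in their place "hand_eye" (4x4, takes a point from camera to tool coordinates, whose origin is the TCP and whose axes are the flange's). Camera axes: x right, y up, looking along -z (the intrinsics and any distortion apply to the point x, -y, -z); pixel columns grow to the right and rows downward; lengths in m; the calibration is good to about 2 mm. The wrist camera is an equidistant fisheye: a pixel r from the principal point sees the ray r / f radians off the axis. A picture is of the moment at which its call begins: read the wrist's pose just before it. There is no depth.
A pose or a line that the arm cannot do raises bot.Unreachable and nothing moves.
- bot.sign_off(): hands the job in, once; it reports no verdict.
Trained networks look in the newest picture that a camera, given by its name, has taken for a name from the list of things; names that differ only in an ending like _2 or _b are one class to them, and where a whole thing is asked for, a point or a joint stands for the part that bears it (a point fixed in the world has none). Each returns a list of dicts, best first, with "p" (0 to 1); they miss things now and then, are a little off and sometimes report something else, mostly with a low value. They report only what shows in the picture. A call takes as long as a camera call. They do not tell look-alikes from the thing itself.
- recognise(camera, query): "centre" ([column, row] in pixels, amid what is visible of it).
- cut_out(camera, query): "pixels" (384x512 bool, what is visible of it) and "centre" ([column, row] in pixels, amid what is visible of it).
- landmark_of(camera, query): "centre" ([column, row] in pixels: a listed point, or the origin of a listed thing).
The state is a dict: "time": time; "joint_positions": joint angles; "joint_velocities": joint speeds; "joint_torque": joint torques, N m; "position": TCP position; "ee_rot": TCP orientation; "wrist_force": force on the tool from outside, world axes, zero at the start; "torque": the same for the moment, N m; "grip_width": finger opening in m.
Only numpy, scipy, OpenCV 4.12 (cv2) and the standard library are available. Lean on these libraries where they do the work, as an engineer would, in place of code of your own. Each camera call takes 0.05 s, during which the arm holds its last target. There are 200 camera calls.

## Working session

There is one attempt and no reset: what is moved stays moved. The work goes in short steps, each a Python script; the robot and the scene stay as the last script left them, time stands still between calls to the robot, and variables do not carry over. Pictures are saved under pics/ and viewed, about 8 in all and at most 12, crops included, and the job is handed in when it is done.

```bash
ls; mkdir -p pics
python3 - <<'E'
from plant import *
import cv2,numpy as np
s=sense();print(s['time'],s['position'],s['ee_rot'],s['grip_width'])
ims=[]
for n in ['side','top']:
    d=snapshot(n);ims.append(d['color']);print(n,d['mtx'].tolist(),np.round(d['T'],4).tolist(),[k for k in d])
    for q in ['case','case_floor','catch_left','catch_right','divider','divider_handle','head_blade','gauge_mid','tape_mid','wide_tape','hex_key','wax_crayon','white_strip']:
        print(q,[(np.round(r['centre']).astype(int).tolist(),round(r['p'],2)) for r in landmark_of(n,q)[:4]])
    cv2.imwrite(f'pics/{n}0.png',cv2.resize(d['color'][:,:,::-1],(800,600),interpolation=cv2.INTER_CUBIC))
E
```

```text
pics
0.0 [0.20326493 0.66936148 0.19094359] [-4.61381578e-01 -3.10733697e+00  1.78800225e-03] 0.09107728826144021
side [[419.53314878826563, 0.0, 250.41419563587237], [0.0, 419.53314878826563, 193.95861015937814], [0.0, 0.0, 1.0]] [[-0.9781, 0.1739, -0.1143, 0.3677], [-0.2076, -0.7775, 0.5936, 0.5738], [0.0144, 0.6044, 0.7966, 0.8696], [0.0, 0.0, 0.0, 1.0]] ['color', 'mtx', 'T']
case [([246, 197], 0.8)]
case_floor []
catch_left [([294, 239], 0.45), ([213, 254], 0.21)]
catch_right [([253, 166], 0.49), ([246, 198], 0.19)]
divider [([320, 144], 0.69)]
divider_handle [([320, 141], 0.62)]
head_blade [([287, 324], 0.65)]
gauge_mid [([305, 278], 0.83), ([225, 143], 0.46)]
tape_mid [([210, 250], 0.91), ([322, 146], 0.46)]
wide_tape [([307, 189], 0.81)]
hex_key [([292, 239], 0.58)]
wax_crayon [([320, 140], 0.6), ([270, 263], 0.52)]
white_strip []
top [[378.1644945894892, 0.0, 255.94637480168805], [0.0, 378.1644945894892, 190.11070704032744], [0.0, 0.0, 1.0]] [[-0.011, 0.9779, -0.2088, 0.2988], [-0.9999, -0.01, 0.0059, -0.0063], [0.0037, 0.2088, 0.9779, 0.9248], [0.0, 0.0, 0.0, 1.0]] ['color', 'mtx', 'T']
case [([270, 189], 0.87)]
case_floor [([273, 187], 0.6)]
catch_left [([244, 182], 0.61)]
catch_right [([305, 184], 0.54)]
divider [([367, 257], 0.8), ([344, 147], 0.64)]
divider_handle [([373, 252], 0.92)]
head_blade []
gauge_mid [([192, 261], 0.59), ([345, 146], 0.57)]
tape_mid [([204, 169], 0.58)]
wide_tape [([304, 252], 0.82)]
hex_key [([239, 241], 0.55)]
wax_crayon [([204, 227], 0.51), ([343, 147], 0.26)]
white_strip []
```

View pics/side0.png

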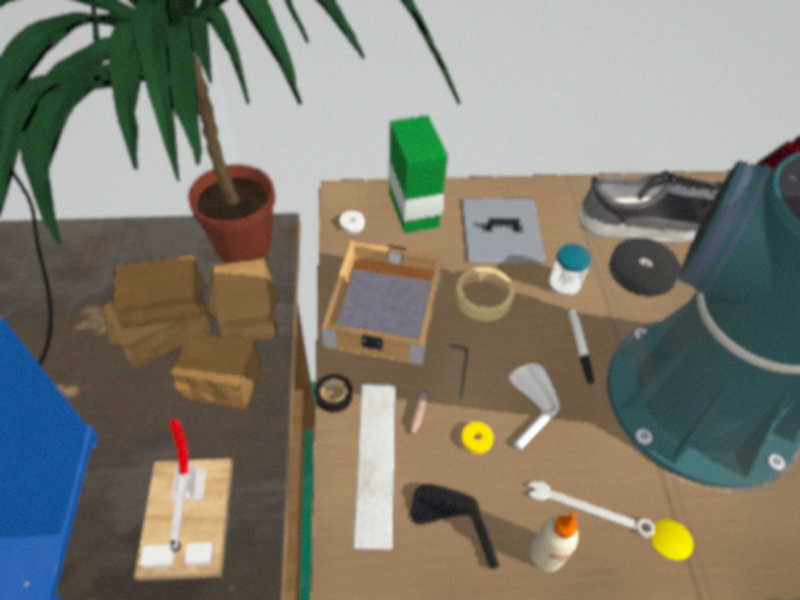

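View pics/top0.png

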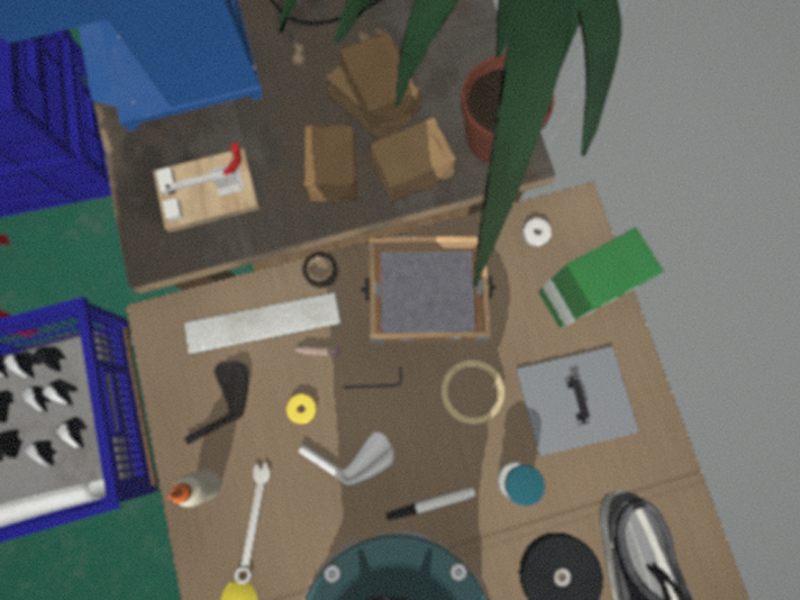

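Candidates (512-px coordinates):
- **Gauge:** steel/white ring at side (225,143) and top (344,148). The yellow look-alike is at side (305,278) and top (192,261), so I leave it.
- **Head:** black iron head at side (287,324) and top (148,250). The silver iron at top (235,293) is not it.
- **Tape:** small black roll at side (213,250) and top (204,171). The black disc by the base and the cream roll are not it.
- **Divider:** top (367,257).

Next I triangulate these and work out the packing layout.

```bash
cat > h.py <<'E'
from plant import *
import numpy as np,cv2
from scipy.spatial.transform import Rotation as R
def cam(n):
    s=sense();d=snapshot(n)
    if 'T' in d: d['Tw']=d['T']
    else:
        T=np.eye(4);T[:3,:3]=R.from_rotvec(s['ee_rot']).as_matrix();T[:3,3]=s['position'];d['Tw']=T@d['hand_eye']
    d['fish']=n=='wrist';d['name']=n;return d
def ray(d,px):
    K=d['mtx'];u=(px[0]-K[0,2])/K[0,0];v=(px[1]-K[1,2])/K[1,1]
    if d['fish']:
        r=np.hypot(u,v)+1e-12;c=np.array([u/r*np.sin(r),-v/r*np.sin(r),-np.cos(r)])
    else: c=np.array([u,-v,-1.])
    return d['Tw'][:3,:3]@c, d['Tw'][:3,3]
def on(d,px,z):
    w,o=ray(d,px);return (o+w*(z-o[2])/w[2])
def proj(d,P):
    K=d['mtx'];c=np.linalg.inv(d['Tw'])@np.r_[P,1];u,v,w=c[0],-c[1],-c[2]
    if d['fish']:
        r=np.hypot(u,v)+1e-12;t=np.arctan2(r,w);u,v=u/r*t,v/r*t
    else: u,v=u/w,v/w
    return np.array([K[0,0]*u+K[0,2],K[1,1]*v+K[1,2]])
def down(a):  # tool pointing down, jaw line (tool y) at world angle a
    y=np.array([np.cos(a),np.sin(a),0]);z=np.array([0,0,-1.]);x=np.cross(y,z)
    return R.from_matrix(np.c_[x,y,z]).as_rotvec()
def lm(d,q,z,n=3,f=None):
    for r in (f or landmark_of)(d['name'],q)[:n]:
        print(q,np.round(r['centre']).astype(int),round(r['p'],2),np.round(on(d,r['centre'],z),4)[:2])
E
python3 - <<'E'
from h import *
s=sense();M=R.from_rotvec(s['ee_rot']).as_matrix();print(np.round(M,3).tolist())
for n in ['side','top']:
    d=cam(n);print(n)
    for q,z in [('case',0),('catch_left',.0385),('catch_right',.0385),('divider',0),('divider_handle',.024),('head_blade',.0085),('gauge_mid',.007),('tape_mid',.0095),('wide_tape',0),('hex_key',0)]: lm(d,q,z)
    lm(d,'head_blade',.0085,3,cut_out)
d=cam('wrist');print(d['mtx'].tolist(),np.round(d['hand_eye'],3).tolist())
# ik test
for p in [(.6,-.2),(.7,.0),(.55,.3),(.7,.2)]: print(p,bot.ik(np.r_[p,.2],down(0)))
E
cat > lay.py <<'E'
import numpy as np
from scipy.optimize import differential_evolution as DE
# mm, case floor frame. head as sample points, shapes via signed distance to boxes
hb=[(-19,-53),(33,-53),(33,-50),(24,0),(21,25),(8,35),(67,66)]
def seg(a,b,n=12): return np.array(a)+(np.array(b)-a)*np.linspace(0,1,n)[:,None]
poly=[(-19,-53),(33,-53),(24,0),(20,25),(-6,25),(-9,0)]
P=np.vstack([seg(poly[i],poly[(i+1)%6]) for i in range(6)]); H=seg((8,28),(67,66),14)
rot=lambda a:np.array([[np.cos(a),-np.sin(a)],[np.sin(a),np.cos(a)]])
pts=np.vstack([P,H]);rad=np.r_[np.zeros(len(P)),7*np.ones(len(H))]
def boxd(p,c,a,h):  # dist from points to oriented box
    q=np.abs((p-c)@rot(a))-h; return np.linalg.norm(np.maximum(q,0),axis=1)+np.minimum(q.max(1),0)
def inside(p,r=0): return np.min(np.array([70,74])-np.abs(p)-np.c_[r,r] if np.ndim(r) else np.array([70,74])-np.abs(p)-r)
def fing(c,a,inner): # two boxes from inner to 59.5, half width 16
    u=np.array([np.cos(a),np.sin(a)]);m=(inner+59.5)/2;h=((59.5-inner)/2,16)
    return [(c+u*m,a,h),(c-u*m,a,h)]
def corners(c,a,h): return c+np.array([[sx*h[0],sy*h[1]] for sx in(1,-1) for sy in(1,-1)])@rot(a).T
def terms(v,first):
    hc=np.array(v[:2]);th=v[2];g=np.array(v[3:5]);ga=v[5]
    W=hc+pts@rot(th).T
    m=[inside(W,rad),inside(g[None],22),np.min(np.linalg.norm(W-g,axis=1)-rad)-22]
    if boxd(g[None],hc+rot(th)@np.array([7,-14]),th,(20,38))[0]<22: m.append(-20)
    fh=fing(hc,th+np.radians(9),14);fg=fing(g,ga,22)
    m+=[inside(corners(*f))+0 for f in fh+fg]
    if first=='gauge': m+=[boxd(g[None],*f)[0]-22 for f in fh]
    else: m+=[np.min(boxd(W,*f)-rad) for f in fg]
    return m
if __name__=='__main__':
    for first in ['gauge','head']:
        for seed in (0,1):
            r=DE(lambda v:-min(terms(v,first)),[(-60,60),(-60,60),(-3.15,3.15),(-50,50),(-55,55),(-1.6,1.6)],seed=seed,maxiter=250,popsize=20)
            print(first,-r.fun,np.round(r.x,2),np.round(terms(r.x,first),1))
E
python3 lay.py
```

```text
[[-0.957, 0.291, 0.0], [0.291, 0.957, -0.0], [-0.0, -0.0, -1.0]]
side
case [245 197] 0.56 [ 0.5032 -0.0608]
catch_left [309 190] 0.68 [ 0.3466 -0.0888]
catch_right [251 163] 0.58 [ 0.5063 -0.1455]
divider [322 145] 0.89 [ 0.3282 -0.2906]
divider_handle [323 138] 0.68 [ 0.3303 -0.2973]
head_blade [288 324] 0.89 [0.3441 0.2494]
gauge_mid [304 280] 0.86 [0.3253 0.1417]
gauge_mid [226 141] 0.73 [ 0.6002 -0.239 ]
tape_mid [212 251] 0.94 [0.5437 0.116 ]
tape_mid [245 196] 0.66 [ 0.5045 -0.0585]
wide_tape [306 194] 0.67 [ 0.3521 -0.1066]
hex_key [292 241] 0.41 [0.3645 0.043 ]
head_blade [285 325] 0.88 [0.3493 0.2527]
head_blade [224 140] 0.58 [ 0.6038 -0.2407]
head_blade [215 248] 0.22 [0.5389 0.1053]
top
case [271 188] 0.73 [ 0.4999 -0.0504]
catch_left [202 226] 0.68 [0.4031 0.1171]
catch_left [242 182] 0.38 [0.5085 0.021 ]
catch_right [304 183] 0.49 [ 0.5041 -0.1285]
divider_handle [372 253] 0.89 [ 0.3376 -0.2846]
head_blade [150 252] 0.91 [0.3452 0.2432]
gauge_mid [192 262] 0.65 [0.3206 0.1418]
gauge_mid [344 146] 0.58 [ 0.6087 -0.2362]
tape_mid [206 172] 0.74 [0.5417 0.113 ]
wide_tape [
[... 562 characters left out ...]
0.3) [ 4.62147294e-01  2.55813885e-01  1.88328667e+00 -4.44089210e-16
  1.00249210e+00  4.62147294e-01]
(0.7, 0.2) [ 2.46289181e-01  4.13173100e-01  1.66870300e+00 -4.44089210e-16
  1.05971655e+00  2.46289181e-01]
gauge 4.231220514066706 [  4.06  15.7   -3.08   6.19 -47.76  -0.  ] [ 4.2  4.2  4.3 12.5  4.4  4.3 10.2 24.5 31. ]
gauge 3.7761211523081784 [ 13.09  -3.4    1.58 -44.22 -10.62  -1.57] [ 3.8  3.8  3.8 16.1  9.3  3.8  9.8 21.4 22.7]
head -0.8605808326675941 [ 17.43  14.01  -1.83 -10.1  -35.54  -0.43] [-0.8 16.5  6.3 27.2 -0.9 -0.9 -0.9 -0.9 -0.9]
head -0.9302619629259254 [ 1.782e+01  1.404e+01 -1.840e+00 -1.128e+01 -5.276e+01  1.000e-02] [-0.9 -0.8 23.7 27.2 -0.9  5.5 -0.9 -0.9 32.1]
```

Run:
```python
from h import *
bot.move_to([.50,-.06,.27],down(0));s=sense();print(s['time'],s['position'])
d=cam('wrist')
for q,z in [('case',0),('case_floor',.006),('catch_left',.0385),('catch_right',.0385),('divider',0),('divider_handle',.024),('gauge_mid',.007),('tape_mid',.0095)]: lm(d,q,z,2)
lm(d,'gauge_mid',.007,2,cut_out);lm(d,'tape_mid',.01,2,cut_out)
np.save('w1.npy',d,allow_pickle=True)
cv2.imwrite('pics/w1.png',cv2.resize(d['color'][:,:,::-1],(800,600),interpolation=cv2.INTER_CUBIC))
e=cam('side');lm(e,'case',0,1)
cv2.imwrite('pics/s1.png',cv2.resize(e['color'][60:300,100:420,::-1],(800,600),interpolation=cv2.INTER_CUBIC))
j=bot.ik([.345,.247,.002],down(.2));print(j)
for r in (.425,.43,.435): print(r,bot.ik([r*.813,r*.582,.004],down(.6)))
```

```text
5.4417 [ 0.50015225 -0.05955612  0.26995894]
case [257 162] 0.96 [ 0.5043 -0.0581]
case_floor [254 161] 0.96 [ 0.4996 -0.0556]
case_floor [198  51] 0.64 [0.4156 0.1182]
catch_left [256 115] 0.61 [0.5036 0.0168]
divider_handle [253 160] 0.6 [ 0.4982 -0.0508]
divider_handle [256 162] 0.31 [ 0.5038 -0.0534]
gauge_mid [141  42] 0.78 [0.3221 0.1423]
gauge_mid [311 263] 0.6 [ 0.6005 -0.236 ]
tape_mid [281  55] 0.94 [0.5405 0.109 ]
gauge_mid [138  40] 0.79 [0.3159 0.1471]
tape_mid [278  45] 0.89 [0.5357 0.1247]
case [246 198] 0.87 [ 0.5015 -0.0582]
[ 5.66404299e-01  3.12171746e-01  2.32704489e+00 -1.77635684e-15
  5.02376019e-01  3.66404299e-01]
0.425 [ 5.66436416e-01  3.08040166e-01  2.32607462e+00 -8.88178420e-16
  5.07477868e-01 -3.35635842e-02]
0.43 [ 5.67074946e-01  3.13720095e-01  2.31668987e+00 -8.88178420e-16
  5.11182685e-01 -3.29250540e-02]
0.435 [ 5.67698776e-01  3.19387862e-01  2.30728939e+00 -8.88178420e-16
  5.14915399e-01 -3.23012239e-02]
```

View pics/w1.png

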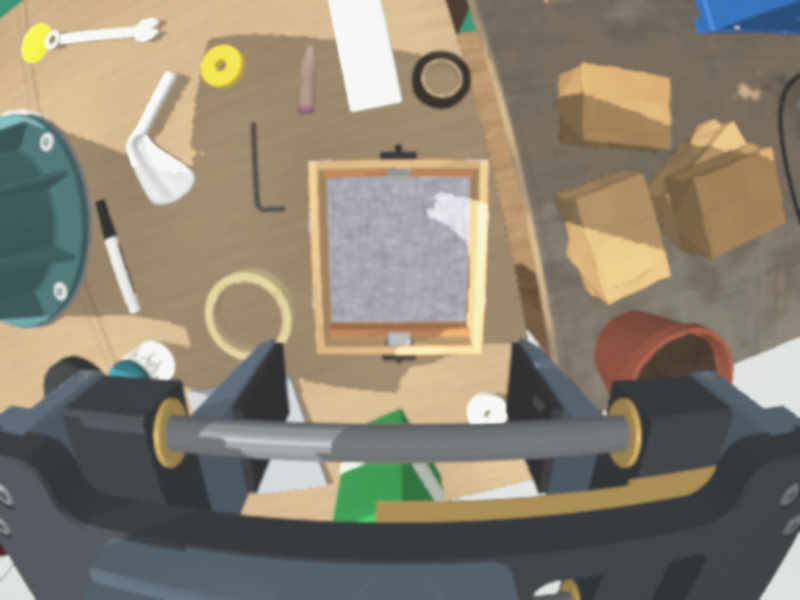

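View pics/s1.png

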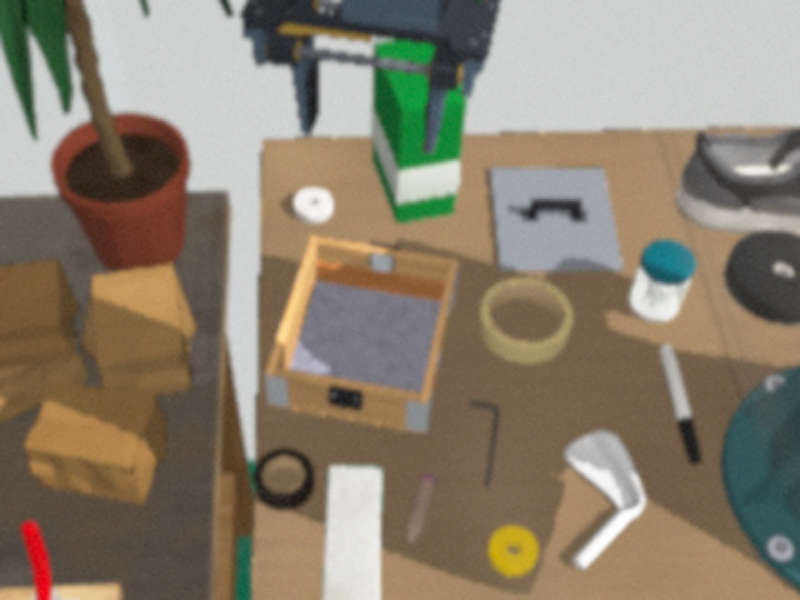

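The body is long along the jaws, and the steel ring sits at (312,261) in the wrist picture, with the yellow one at (141,42). I fit the case pose to its edges and take a close look at the gauge.

```bash
cat > casefit.py <<'E'
from h import *
from scipy.optimize import differential_evolution as DE
def rect(hx,hy,z):
    c=[(-hx,-hy),(hx,-hy),(hx,hy),(-hx,hy)];t=np.linspace(0.03,.97,40)[:,None]
    return np.vstack([np.c_[np.array(c[i])+(np.array(c[(i+1)%4])-c[i])*t,np.full(40,z)] for i in range(4)])
CASE=np.vstack([rect(.078,.089,.06),rect(.070,.081,.06),rect(.070,.074,.006)])
def fit(ds,M,x0,w=(.02,.02,.1),z0=0):
    gs=[]
    for d in ds:
        g=cv2.GaussianBlur(d['color'],(0,0),1.0).astype(np.float32)
        gs.append(np.sqrt(sum(cv2.Sobel(g,cv2.CV_32F,a,1-a)**2 for a in(0,1)).sum(2)))
    def f(v):
        c,s=np.cos(v[2]),np.sin(v[2]);W=M@np.array([[c,s,0],[-s,c,0],[0,0,1]])+[v[0],v[1],z0];t=0
        for d,g in zip(ds,gs):
            p=np.array([proj(d,q) for q in W],np.float32)
            t-=np.minimum(cv2.remap(g,p[None,:,:],None,cv2.INTER_LINEAR),150).mean()
        return t
    r=DE(f,[(a-b,a+b) for a,b in zip(x0,w)],seed=0,maxiter=40,popsize=10);return r.x,r.fun
E
python3 - <<'E'
from casefit import *
w=np.load('w1.npy',allow_pickle=True).item()
bot.move_to([.603,-.237,.13],down(-np.pi/2));print(sense()['time'])
d=cam('wrist');e=cam('top');lm(d,'gauge_mid',.007,2);lm(d,'gauge_mid',.007,2,cut_out)
cv2.imwrite('pics/g1.png',cv2.resize(d['color'][:,:,::-1],(512,384)))
np.save('top1.npy',e,allow_pickle=True)
for ds in ([w],[e]): print(fit(ds,CASE,(.503,-.056,0)))
E
```

```text
7.3
gauge_mid [253 187] 0.95 [ 0.601  -0.2353]
gauge_mid [257 190] 0.75 [ 0.5974 -0.2399]
(array([ 0.50068393, -0.05366799,  0.00289769]), np.float64(-143.9131622314453))
(array([ 0.50074422, -0.05461027,  0.01470134]), np.float64(-130.23204040527344))
```

View pics/g1.png

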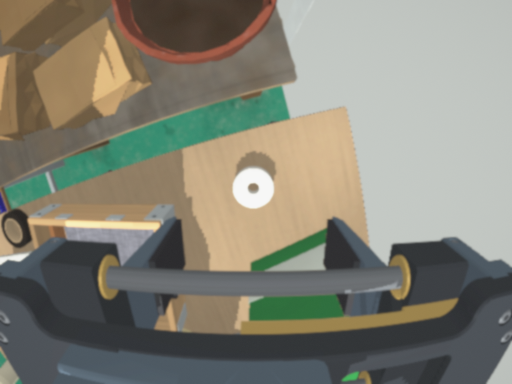

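The close view shows the steel ring at (253,187), clear of the carton. I refine the case fit and place the gauge.

```bash
sed -i 's/,150)/,500)/' casefit.py
cat >> h.py <<'E'
def c2w(C,p): # case mm -> world xy
    c,s=np.cos(C[2]),np.sin(C[2]);return np.array(C[:2])+np.array([[c,-s],[s,c]])@np.array(p)/1000
def st(t=''):
    s=sense();print(t,round(s['time'],2),np.round(s['position'],4),'w',round(s['grip_width'],4),'F',np.round(s['wrist_force'],1))
E
python3 - <<'E'
from casefit import *
w=np.load('w1.npy',allow_pickle=True).item();e=np.load('top1.npy',allow_pickle=True).item()
A=fit([w],CASE,(.501,-.054,0),(.01,.01,.05));B=fit([e],CASE,(.501,-.054,0),(.01,.01,.05));print(A,B)
C=np.array(A[0]);np.save('C.npy',C)
assert abs(A[0]-B[0])[:2].max()<.004
a0=down(-np.pi/2)
bot.move_straight([.600,-.236,.004],a0,.2);close(30);st('grip')
bot.move_straight([.600,-.236,.12],a0,.3)
g=c2w(C,(6.2,-47.8));o=down(C[2])
bot.move_to(np.r_[g,.11],o);st()
bot.move_straight(np.r_[g,.0115],o,.2);st('low');let_go();st('open')
bot.move_straight(np.r_[g,.15],o,.3);st()
E
```

```text
(array([ 0.5013148 , -0.05371884,  0.00566702]), np.float32(-202.65462)) (array([ 0.50054006, -0.05434529,  0.0099264 ]), np.float64(-173.1080780029297))
grip 9.65 [ 0.6   -0.236  0.004] w 0.0005 F [-0.2 -0.2  0.9]
 11.45 [ 0.5078 -0.1016  0.1095] w 0.0005 F [ 1.  -0.1 -0.4]
low 12.09 [ 0.5082 -0.1017  0.012 ] w 0.0005 F [ 0.2 -0.5  1.5]
open 13.48 [ 0.5078 -0.1015  0.0115] w 0.0914 F [-0.  -0.4 -0.1]
 14.09 [ 0.5078 -0.1015  0.1503] w 0.0913 F [-0.5 -0.3 -0.3]
```

The gripper closed to nothing (0.5 mm), so the grasp missed. I look again.

Run:
```python
from h import *
bot.move_to([.603,-.237,.13],down(-np.pi/2));st()
d=cam('wrist');lm(d,'gauge_mid',.007,2)
e=cam('top');lm(e,'gauge_mid',.007,3)
f=cam('side');lm(f,'gauge_mid',.007,3)
a=d['color'][60:330,60:420,::-1];b=f['color'][80:215,150:330,::-1]
cv2.imwrite('pics/g2.png',np.hstack([cv2.resize(a,(420,315)),cv2.resize(b,(420,315))])[:, :800])
```

```text
15.36 [ 0.6024 -0.2365  0.1291] w 0.0909 F [ 0.  -0.5 -0.4]
gauge_mid [252 188] 0.71 [ 0.5992 -0.2338]
gauge_mid [193 262] 0.47 [0.3215 0.1396]
gauge_mid [304 282] 0.83 [0.3225 0.146 ]
gauge_mid [227 140] 0.73 [ 0.5982 -0.2439]
```

View pics/g2.png

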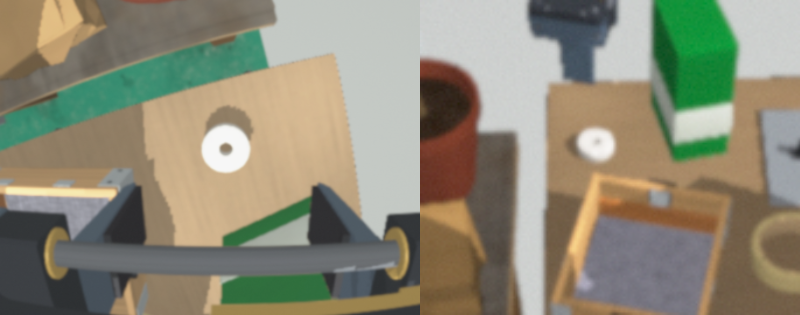

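Run:
```python
from h import *
f=cam('side');e=cam('top')
s=sense();P=s['position'];print(P,R.from_rotvec(s['ee_rot']).as_matrix().round(3).tolist())
for d in (f,e):
    print([proj(d,P+[0,dy,0]).round(1).tolist() for dy in(-.052,0,.052)],proj(d,[.6,-.236,.007]).round(1))
    m=cut_out(d['name'],'gauge_mid');print([(r['centre'],r['pixels'].sum(),round(r['p'],2)) for r in m])
a=f['color'][90:165,180:280,::-1];b=e['color'][100:175,300:400,::-1]
cv2.imwrite('pics/g3.png',np.hstack([cv2.resize(a,(400,300),interpolation=cv2.INTER_CUBIC),cv2.resize(b,(400,300),interpolation=cv2.INTER_CUBIC)]))
```

```text
[ 0.60304029 -0.23688829  0.13014576] [[1.0, 0.0, 0.0], [0.0, -1.0, -0.0], [0.0, 0.0, -1.0]]
[[227.5, 95.5], [222.7, 108.2], [217.6, 121.6]] [225.3 141.7]
[([302.2, 280.3], np.int64(309), 0.82), ([309.3, 181.8], np.int64(801), 0.46), ([226.9, 140.4], np.int64(163), 0.44)]
[[380.0, 129.8], [356.7, 130.0], [333.4, 130.2]] [343.6 148.7]
[([195.0, 258.2], np.int64(108), 0.49)]
```

View pics/g3.png

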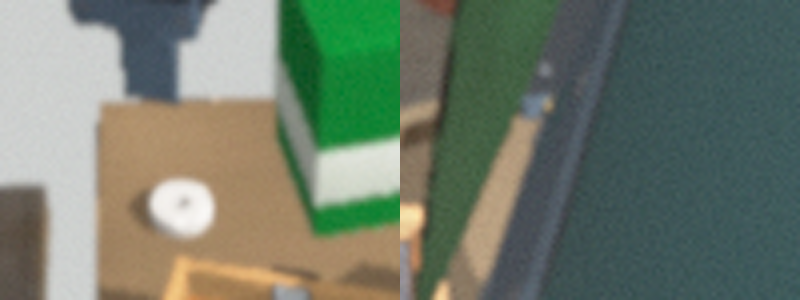

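The side view puts the fingertips about 15 mm higher than the stated TCP. That would explain closing just above the ring without touching it, so I check by feeling for the table.

Run:
```python
from h import *
a0=down(-np.pi/2);x,y=.601,-.236
bot.move_straight([x,y,.006],a0,.25)
z=.002
while z>-.022:
    bot.move_straight([x,y,z],a0,.05);f=sense()['wrist_force'];print(round(z,4),np.round(f,1))
    if abs(f[2])>4: break
    z-=.003
z+=.002
bot.move_straight([x,y,z],a0,.1);close(30);st('grip')
```

```text
0.002 [-0.2  0.4 -0.9]
-0.001 [-0.6 -0.3 -0.7]
-0.004 [-0.4  0.8 -0.8]
-0.007 [0.  0.4 0. ]
-0.01 [-0.2 -0.4  0.3]
-0.013 [-0.5 -0.1 -0.6]
-0.016 [0.8 0.5 0.1]
-0.019 [-0.1 -0.1 -0.9]
grip 19.57 [ 0.601 -0.236 -0.02 ] w 0.0418 F [ 0.6 -0.3  0.7]
```

Confirmed: the real tips sit about 20 mm above the reported TCP, and the ring is now held (41.8 mm). I place it using heights relative to the pick.

Run:
```python
from h import *
C=np.load('C.npy');a0=down(-np.pi/2)
bot.move_straight([.601,-.236,.09],a0,.3);st('lift')
g=c2w(C,(6.2,-47.8));o=down(C[2])
bot.move_to(np.r_[g,.075],o);st()
bot.move_straight(np.r_[g,-.008],o,.2);st('low')
bot.move_straight(np.r_[g,-.0125],o,.05);st('low2');let_go();st('open')
bot.move_straight(np.r_[g,.12],o,.3)
# to head hover
bot.move_to([.36,.245,.12],down(.2));st()
d=cam('wrist');lm(d,'head_blade',.0085,3);lm(d,'head_blade',.0085,3,cut_out)
np.save('w2.npy',d,allow_pickle=True)
cv2.imwrite('pics/h1.png',cv2.resize(d['color'][:,:,::-1],(800,600),interpolation=cv2.INTER_CUBIC))
```

```text
lift 20.09 [ 0.6012 -0.2361  0.0908] w 0.0417 F [-0.5 -0.5 -2. ]
 21.36 [ 0.5077 -0.1016  0.0745] w 0.0419 F [ 0.5 -0.8 -0.6]
low 21.93 [ 0.5081 -0.1017 -0.0077] w 0.042 F [ 1.1  0.1 -0.1]
low2 22.18 [ 0.5083 -0.1016 -0.0118] w 0.0416 F [-0.5  0.  -1.2]
open 23.05 [ 0.5078 -0.1015 -0.0125] w 0.0916 F [ 0.3 -0.1 -0.7]
 25.05 [0.3604 0.2446 0.1198] w 0.091 F [-0.2  0.6  0.5]
head_blade [240 184] 0.78 [0.3447 0.2464]
head_blade [244 179] 0.95 [0.3482 0.2528]
head_blade [223 320] 0.3 [0.3561 0.0631]
```

View pics/h1.png

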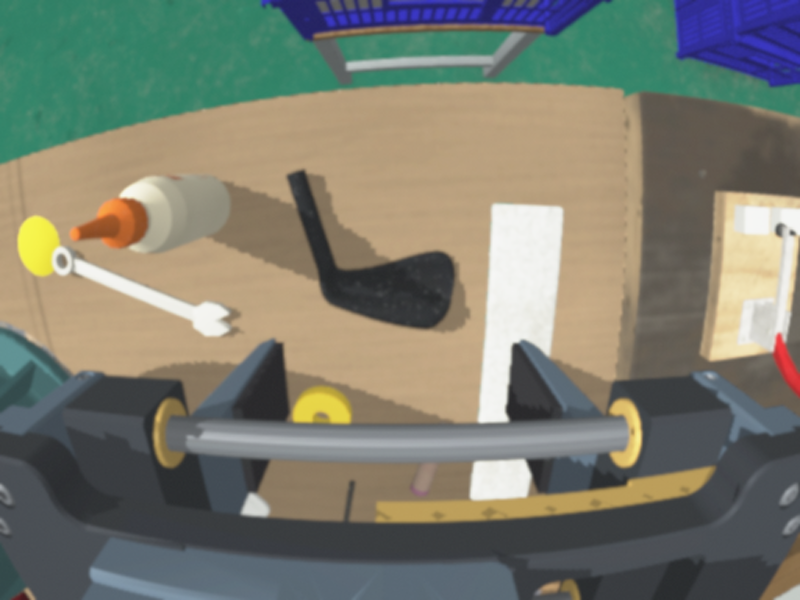

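The picture shows the black head with its blade at (390,290) and its hosel going up-left to (298,172). The bottle is to the left, standing. I fit the head outline to the mask.

```bash
cat > headfit.py <<'E'
from h import *
from scipy.optimize import differential_evolution as DE
POLY=np.array([(-19,-50),(-12,-53),(28,-53),(33,-50),(24,0),(21,19),(17,27),(-2,27),(-4,19),(-9,0)])/1000.
a=np.array([8,35]);b=np.array([67,66]);u=(b-a)/np.hypot(*(b-a));n=np.array([-u[1],u[0]])*6.5
HOS=np.array([a-u*9+n,b+n,b-n,a-u*9-n])/1000
def fit(d,m,x0,w=(.02,.02,3.2)):
    def sh(v):
        c,s=np.cos(v[2]),np.sin(v[2]);Rm=np.array([[c,-s],[s,c]]);im=np.zeros(m.shape,np.uint8)
        for Q,zs in ((POLY,(.0,.016)),(HOS,(.001,.012))):
            P=[proj(d,np.r_[v[:2]+Rm@q,z]) for q in Q for z in zs]
            h=cv2.convexHull(np.array(P,np.float32));cv2.fillPoly(im,[np.round(h*16).astype(np.int32)],1,shift=4)
        return im>0
    f=lambda v:-(sh(v)&m).sum()/(sh(v)|m).sum()
    r=DE(f,[(p-q,p+q) for p,q in zip(x0,w)],seed=1,maxiter=60,popsize=12);return r.x,r.fun,sh(r.x)
E
python3 - <<'E'
from headfit import *
w=np.load('w2.npy',allow_pickle=True).item()
print('bottle',on(w,(128,128),0),'top',on(w,(70,150),.1))
snapshot('wrist');m=cut_out('wrist','head_blade')[0]['pixels']
dark=w['color'].max(2)<75; k=cv2.dilate(m.astype(np.uint8),np.ones((9,9)))>0
m2=m|(k&dark); print(m.sum(),m2.sum())
x,f,sh=fit(w,m2,(.345,.247,1.6));print(x,f);np.save('H.npy',x)
o=w['color'][:,:,::-1].copy();c,_=cv2.findContours(sh.astype(np.uint8),0,2);cv2.drawContours(o,c,-1,(0,255,0),1)
c,_=cv2.findContours(m2.astype(np.uint8),0,2);cv2.drawContours(o,c,-1,(0,0,255),1)
cv2.imwrite('pics/h2.png',cv2.resize(o[95:225,170:310],(560,520),interpolation=cv2.INTER_NEAREST))
jaw=x[2]+np.radians(9)-np.pi;print('jaw',jaw,bot.ik(np.r_[x[:2],-.016],down(jaw)))
E
```

```text
bottle [0.21002789 0.28403925 0.        ] top [0.20038778 0.27221442 0.1       ]
3925 3925
[0.34434067 0.24017669 1.54724894] -0.7641071033414473
jaw -1.4372640769481986 [0.55351685 0.35162854 2.33270333 0.         0.45726078 1.99078092]
```

View pics/h2.png

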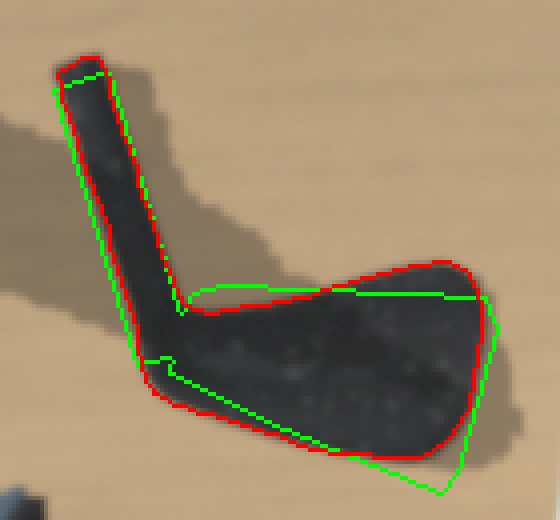

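My blade outline was skewed against the description, so I correct it, refit, and re-optimise the head pose around the gauge already placed.

```bash
sed -i 's/^POLY=.*/POLY=np.array([(-18,-48),(-12,-53),(28,-53),(33,-48),(16.5,0),(9.5,19),(10,27),(-4,31),(-15,24),(-16.5,0)])\/1000./' headfit.py
sed -i 's/^poly=.*/poly=[(-19,-53),(33,-53),(16.5,0),(10,27),(-15.5,27),(-17,0)]/' lay.py
python3 - <<'E'
from headfit import *
import lay
w=np.load('w2.npy',allow_pickle=True).item()
snapshot('wrist');m=cut_out('wrist','head_blade')[0]['pixels']
x,f,sh=fit(w,m,(.345,.247,1.5),(.015,.015,.4));print(x,f);np.save('H.npy',x)
o=w['color'][:,:,::-1].copy()
for q,c in ((sh,(0,255,0)),(m,(0,0,255))): cv2.drawContours(o,cv2.findContours(q.astype(np.uint8),0,2)[0],-1,c,1)
cv2.imwrite('pics/h3.png',cv2.resize(o[95:225,170:310],(420,390),interpolation=cv2.INTER_NEAREST))
G=[6.2,-47.8,0]
best=min((lay.DE(lambda v:-min(lay.terms(np.r_[v,G],'gauge')),[(-60,60),(-60,60),(-3.6,3.6)],seed=s,maxiter=200,popsize=20) for s in(0,1,2)),key=lambda r:r.fun)
print(best.x,best.fun,np.round(lay.terms(np.r_[best.x,G],'gauge'),1));np.save('L.npy',best.x)
E
```

```text
Traceback (most recent call last):
IndexError: list index out of range
```

Run:
```python
from headfit import *
import lay
w=np.load('w2.npy',allow_pickle=True).item()
dk=(w['color'].max(2)<85).astype(np.uint8);n,L=cv2.connectedComponents(dk);m=L==L[184,240];print(m.sum())
x,f,sh=fit(w,m,(.345,.247,1.5),(.015,.015,.4));print(x,f);np.save('H.npy',x)
G=[6.2,-47.8,0]
best=min((lay.DE(lambda v:-min(lay.terms(np.r_[v,G],'gauge')),[(-60,60),(-60,60),(-3.6,3.6)],seed=s,maxiter=200,popsize=20) for s in(0,1,2)),key=lambda r:r.fun)
print(best.x,best.fun,np.round(lay.terms(np.r_[best.x,G],'gauge'),1));np.save('L.npy',best.x)
C=np.load('C.npy');H=x;jp=H[2]+np.radians(9)-np.pi;jc=best.x[2]+C[2]+np.radians(9)
jc=[j for j in (jc-np.pi*2,jc-np.pi,jc,jc+np.pi,jc+2*np.pi)]
e=cam('top');lm(e,'gauge_mid',.013,3)
for r in cut_out('top','gauge_mid'): print(np.round(r['centre']),r['p'],(on(e,r['centre'],.013)))
print(jp,jc,'expected gauge',c2w(C,(6.2,-47.8)))
```

```text
3670
[0.34140998 0.24553169 1.54890585] -0.8590381426202321
[ 4.13960624 15.6837981   3.20173416] -4.200000000000003 [ 4.2  4.2  4.3 12.6  4.3  4.3 10.2 24.5 31.1]
gauge_mid [190 262] 0.71 [0.3203 0.1469]
gauge_mid [293 181] 0.55 [ 0.5158 -0.1039]
[289. 184.] 0.65 [ 0.50705331 -0.09324308  0.013     ]
[191. 264.] 0.59 [0.31584217 0.14352719 0.013     ]
-1.4356071729057012 [np.float64(-2.9187044970328238), np.float64(0.22288815655696936), np.float64(3.3644808101467625), np.float64(6.506073463736556), np.float64(9.647666117326349)] expected gauge [ 0.50778558 -0.10148294]
```

Run:
```python
from h import *
C=np.load('C.npy');H=np.load('H.npy');L=np.load('L.npy')
jp=H[2]+np.radians(9)-np.pi;jc=L[2]+C[2]+np.radians(9)-np.pi
p=np.array([.3425,.2458]);o=down(jp)
bot.move_to(np.r_[p,.06],o)
bot.move_straight(np.r_[p,-.017],o,.15);st('at');close(60);st('grip')
if sense()['grip_width']<.02: raise SystemExit
bot.move_straight(np.r_[p,.09],o,.25);st('lift')
g=c2w(C,L[:2]);o2=down(jc)
bot.move_to(np.r_[g,.075],o2);st('hover')
d=cam('wrist');lm(d,'gauge_mid',.013,2)
cv2.imwrite('pics/p1.png',cv2.resize(d['color'][:,:,::-1],(800,600),interpolation=cv2.INTER_CUBIC))
```

```text
at 27.68 [ 0.3427  0.2459 -0.0166] w 0.0913 F [-0.5  1.   0.5]
grip 28.58 [ 0.3425  0.2458 -0.017 ] w 0.0362 F [ 0.7 -1.7  0.6]
lift 29.16 [0.3421 0.2456 0.0893] w 0.0362 F [ 0.1 -0.4 -3.2]
hover 31.18 [ 0.5051 -0.0377  0.0746] w 0.0363 F [-0.2  0.4 -1.8]
gauge_mid [245 263] 0.75 [ 0.5096 -0.0992]
gauge_mid [334  46] 0.61 [0.5411 0.1149]
```

View pics/p1.png

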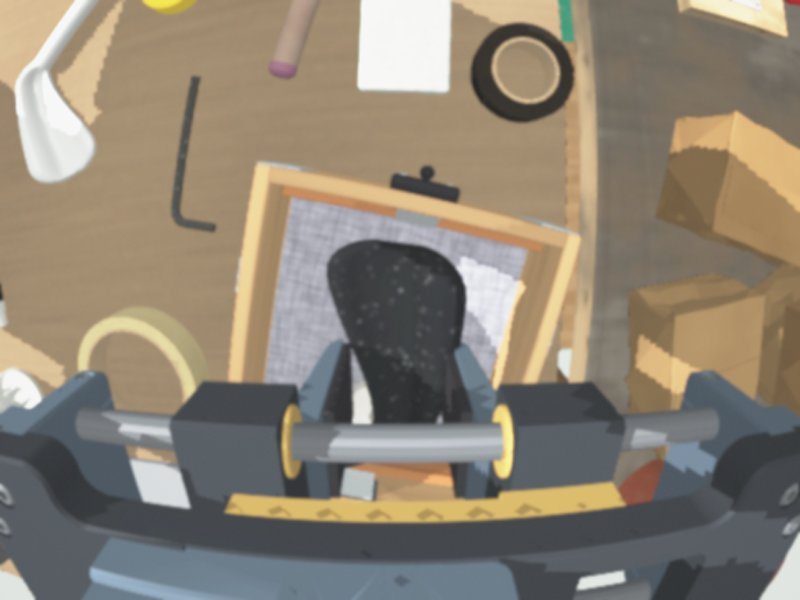

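The head is held flat, its toe edge at (400,242) towards the +y wall, and the gauge is visible in the case at (362,405). I check the toe clearance numerically, then lower.

Run:
```python
from h import *
C=np.load('C.npy');L=np.load('L.npy');jc=L[2]+C[2]+np.radians(9)-np.pi;g=c2w(C,L[:2]);o=down(jc)
d=cam('wrist');dk=(d['color'].max(2)<80).astype(np.uint8);n,l=cv2.connectedComponents(dk);m=(l==l[185,256]);m[215:]=0
ys,xs=np.nonzero(m)
W=np.array([on(d,(a,b),.100)[:2] for a,b in zip(xs,ys)])-C[:2]
c,s=np.cos(C[2]),np.sin(C[2]);Q=W@np.array([[c,-s],[s,c]])*1000;print(m.sum(),'case-frame extents',Q.min(0),Q.max(0))
Hm=np.array(L[:2]);r=np.array([[np.cos(L[2]),-np.sin(L[2])],[np.sin(L[2]),np.cos(L[2])]])
print('expected toe',Hm+r@[-19,-53],Hm+r@[33,-53],Hm+r@[8,-53])
ymax=Q[:,1].max()
dy=-max(0,ymax-69.5); print('shift y',dy)
if abs(dy)>5 or ymax<58: raise SystemExit('check')
g=g+[0,dy/1000]
bot.move_straight(np.r_[g,-.004],o,.15);st('low')
bot.move_straight(np.r_[g,-.0095],o,.04);st('low2')
f=sense()['wrist_force']
if abs(f[0])+abs(f[1])<12: let_go();st('open');bot.move_straight(np.r_[g,.16],o,.3);st()
```

```text
103777 case-frame extents [-225.33577363  -11.37508063] [206.05611672 243.74996749]
expected toe [19.91967636 69.72997638] [-31.98630995  66.60450292] [-7.03150884 68.10713439]
shift y -174.24996749102885check
```

Run:
```python
from h import *
C=np.load('C.npy');L=np.load('L.npy');jc=L[2]+C[2]+np.radians(9)-np.pi;g=c2w(C,L[:2]);o=down(jc)
d=cam('wrist');dk=cv2.medianBlur((d['color'].max(2)<95).astype(np.uint8),5);dk[:145]=0;dk[215:]=0;dk[:,:200]=0;dk[:,310:]=0
n,l,sta,_=cv2.connectedComponentsWithStats(dk);m=l==1+np.argmax(sta[1:,4])
ys,xs=np.nonzero(m)
W=np.array([on(d,(a,b),.100)[:2] for a,b in zip(xs,ys)])-C[:2]
c,s=np.cos(C[2]),np.sin(C[2]);Q=W@np.array([[c,-s],[s,c]])*1000;print(m.sum(),'extents',Q.min(0),Q.max(0))
ymax=Q[:,1].max();dy=-max(0,ymax-70); print('shift y',dy)
if abs(dy)>5 or ymax<58: raise SystemExit('check')
g=g+[0,dy/1000]
bot.move_straight(np.r_[g,-.004],o,.15);st('low')
bot.move_straight(np.r_[g,-.0095],o,.04);st('low2')
f=sense()['wrist_force']
if abs(f[0])+abs(f[1])<12: let_go();st('open');bot.move_straight(np.r_[g,.16],o,.3);st()
```

```text
4578 extents [-31.23936416  32.28137924] [23.19015294 71.64329162]
shift y -1.643291621266627
low 32.05 [ 0.5056 -0.0396 -0.0036] w 0.0366 F [ 0.1 -0.1 -2.5]
low2 32.33 [ 0.5056 -0.0397 -0.0092] w 0.0366 F [ 0.  -0.1 -2.8]
open 33.27 [ 0.5054 -0.0397 -0.0095] w 0.0911 F [-0.1 -0.2  1. ]
 33.99 [ 0.505  -0.0396  0.1597] w 0.0911 F [ 0.5  0.9 -1.5]
```

Run:
```python
from casefit import *
C=np.load('C.npy')
d0=cam('wrist')
bot.move_to([.345,-.285,.15],down(-np.pi/2));st()
d=cam('wrist');e=cam('top')
lm(d,'divider_handle',.024,2);lm(d,'divider',0,1);lm(e,'divider_handle',.024,1)
DIV=rect(.0675,.0785,.006)
BAR=np.vstack([rect(.028,.006,.028)]*2)
for x in ([d],[e],[d,e]): print(fit(x,np.vstack([DIV,BAR]),(.336,-.287,.12),(.015,.015,.25)))
np.save('w3.npy',d,allow_pickle=True)
cv2.imwrite('pics/v1.png',np.hstack([cv2.resize(z['color'][:,:,::-1],(400,300),interpolation=cv2.INTER_AREA) for z in (d0,d)]))
```

```text
35.17 [ 0.3452 -0.2846  0.1495] w 0.0911 F [-0.5  0.1  0.2]
divider_handle [253 197] 0.79 [ 0.3309 -0.2825]
divider_handle [71 65] 0.68 [ 0.4962 -0.0636]
divider [250 191] 0.63 [ 0.3312 -0.2796]
(array([ 0.33135196, -0.28094991,  0.21429423]), np.float64(-254.23007202148438))
(array([ 0.32377479, -0.2742705 ,  0.34755624]), np.float64(-152.9326629638672))
(array([ 0.33130599, -0.28086564,  0.22136194]), np.float64(-365.20721435546875))
```

View pics/v1.png

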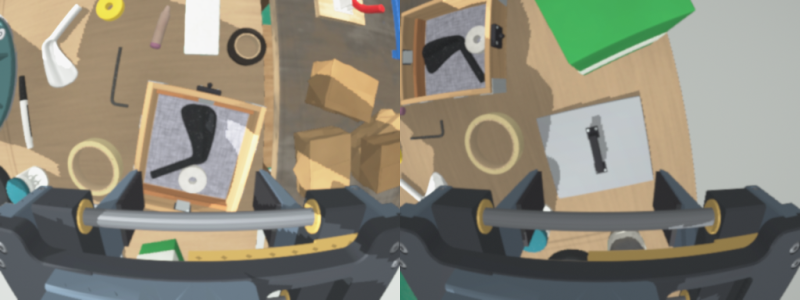

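The left frame shows head and gauge flat and apart in the case. The right frame shows the divider handle at (596,148). Now I pick the divider and press it in, watching the force.

Run:
```python
from h import *
C=np.load('C.npy');p=np.array([.3313,-.2809]);o=down(-np.pi/2+.214);o2=down(-np.pi/2+C[2])
bot.move_to(np.r_[p,.05],o);bot.move_straight(np.r_[p,-.009],o,.12);close(60);st('grip')
if not .008<sense()['grip_width']<.016: raise SystemExit('no')
bot.move_straight(np.r_[p,.19],o,.35);st('lift')
c=C[:2]
bot.move_to(np.r_[c,.12],o2);bot.move_straight(np.r_[c,.055],o2,.15);st('rim')
z=.049
while z>.0195:
    bot.move_straight(np.r_[c,z],o2,.06);st(round(z,4))
    F=sense()['wrist_force']
    if abs(F[2])>22 or np.hypot(F[0],F[1])>12: break
    z-=.005
```

```text
grip 37.73 [ 0.3313 -0.2809 -0.009 ] w 0.0114 F [ 0.1 -0.8 -0.7]
lift 38.51 [ 0.3306 -0.2803  0.1887] w 0.0115 F [ 0.  -0.  -3.3]
rim 40.22 [ 0.5016 -0.0543  0.0555] w 0.0115 F [ 0.3 -0.1 -1.2]
0.049 40.47 [ 0.5016 -0.0538  0.0494] w 0.0112 F [-0.3 -0.4 -1.2]
0.044 40.72 [ 0.5013 -0.0537  0.0439] w 0.011 F [ 0.4 -1.7 -2.9]
0.039 40.97 [ 0.5012 -0.0537  0.0387] w 0.011 F [-0.5 -1.1 -1.6]
0.034 41.22 [ 0.501  -0.0537  0.0336] w 0.0114 F [-0.  -0.  -3.2]
0.029 41.47 [ 0.5011 -0.0536  0.0287] w 0.0118 F [ 0.7  0.5 -1.8]
0.024 41.72 [ 0.5017 -0.0538  0.024 ] w 0.0113 F [ 2.1 -0.3  1.7]
```

Run:
```python
from h import *
C=np.load('C.npy');c=C[:2];o2=down(-np.pi/2+C[2])
z=.0225
while z>.012:
    bot.move_straight(np.r_[c,z],o2,.04);st(round(z,4))
    F=sense()['wrist_force']
    if abs(F[2])>18 or np.hypot(F[0],F[1])>15: break
    z-=.0015
```

```text
0.0225 41.97 [ 0.5017 -0.0538  0.0227] w 0.0114 F [ 3.1 -2.   3.1]
0.021 42.22 [ 0.5017 -0.0538  0.0212] w 0.0114 F [ 2.  -2.6  5.2]
0.0195 42.47 [ 0.5017 -0.0539  0.0208] w 0.0114 F [-7.1 -1.9 32.4]
```

Run:
```python
from h import *
C=np.load('C.npy');c=C[:2];o2=down(-np.pi/2+C[2])
z=.0215
while z<.030:
    bot.move_straight(np.r_[c,z],o2,.04);st(round(z,4))
    if sense()['wrist_force'][2]<-9.5: bot.hold(.3);st('tug');break
    z+=.0007
```

```text
0.0215 42.72 [ 0.5007 -0.0536  0.0212] w 0.011 F [-0.3  0.6 -2.4]
0.0222 42.97 [ 0.5011 -0.0537  0.022 ] w 0.0114 F [ 0.5 -0.4 -1.6]
0.0229 43.22 [ 0.501  -0.0537  0.0225] w 0.0111 F [  3.1   0.2 -13.3]
tug 43.52 [ 0.501  -0.0536  0.0226] w 0.0114 F [  3.2   0.6 -21.1]
```

Both catches hold: the force rose sharply after about 1.5 mm of play. The lag took it to about 20 N, so I settle at the requested 10 N, then release.

Run:
```python
from h import *
C=np.load('C.npy');c=C[:2];o2=down(-np.pi/2+C[2])
for z in (.0225,.0223):
    bot.move_straight(np.r_[c,z],o2,.04);bot.hold(.4);st(round(z,4))
    if sense()['wrist_force'][2]>-13: break
bot.hold(.3);st('tug')
bot.move_straight(np.r_[c,.0215],o2,.04);st();let_go();st('open')
bot.move_straight(np.r_[c,.12],o2,.3)
bot.move_to([.541,.114,.12],down(0));st()
d=cam('wrist');lm(d,'tape_mid',.0095,2);lm(d,'tape_mid',.0095,2,cut_out);lm(d,'divider_handle',.055,2)
e=cam('side');lm(e,'tape_mid',.0095,1);lm(e,'divider_handle',.055,2)
```

```text
0.0225 44.17 [ 0.5011 -0.0537  0.0225] w 0.0111 F [ -2.1   1.3 -10. ]
tug 44.47 [ 0.5011 -0.0537  0.0225] w 0.0113 F [-2.7  1.7 -9.2]
 44.72 [ 0.5024 -0.0539  0.022 ] w 0.0116 F [-0.1 -0.1 -2. ]
open 45.98 [ 0.5013 -0.0537  0.0215] w 0.0912 F [0.1 0.3 0.4]
 47.59 [0.5404 0.1136 0.1191] w 0.0915 F [-0.3  0.1 -0.1]
tape_mid [255 187] 0.73 [0.5416 0.1161]
tape_mid [256 202] 0.81 [0.5422 0.0993]
divider_handle [220 336] 0.62 [ 0.501  -0.0487]
tape_mid [211 253] 0.61 [0.5452 0.1201]
divider_handle [243 184] 0.92 [ 0.5085 -0.0585]
```

Proof tug held at about 10 N, and the divider is released. Now the tape.

Run:
```python
from h import *
C=np.load('C.npy');p=np.array([.5418,.1155]);o=down(np.pi/2);o2=down(C[2])
bot.move_to(np.r_[p,.05],o);bot.move_straight(np.r_[p,-.013],o,.15);st('at');close(15);st('grip')
if sense()['grip_width']<.04: raise SystemExit('no')
bot.move_straight(np.r_[p,.09],o,.3);st('lift')
g=c2w(C,(0,40));bot.move_to(np.r_[g,.08],o2);st()
bot.move_straight(np.r_[g,.033],o2,.15);bot.move_straight(np.r_[g,.0255],o2,.05);st('low')
f=sense()['wrist_force']
if abs(f).max()>8: raise SystemExit('contact')
let_go();st('open');bot.move_straight(np.r_[g,.2],o2,.3);st()
d=cam('wrist');lm(d,'tape_mid',.0465,2);lm(d,'divider_handle',.055,1)
e=cam('side');lm(e,'tape_mid',.0465,1)
print('expected',g)
cv2.imwrite('pics/f1.png',np.hstack([cv2.resize(d['color'][40:280,100:420,::-1],(400,300),interpolation=cv2.INTER_CUBIC),cv2.resize(e['color'][110:290,130:370,::-1],(400,300),interpolation=cv2.INTER_CUBIC)]))
```

```text
at 49.91 [ 0.542   0.1155 -0.0127] w 0.0909 F [0.2 1.  0.7]
grip 50.55 [ 0.542   0.1155 -0.0128] w 0.0555 F [-1.  -0.4  4.8]
lift 51.04 [0.5421 0.1155 0.0907] w 0.0556 F [-0.3 -0.  -0.7]
 52.24 [ 0.5008 -0.0136  0.0794] w 0.0553 F [-0.2 -0.1 -0.6]
low 53.01 [ 0.5012 -0.0137  0.0257] w 0.0556 F [ 0.2 -0.3  0.2]
open 53.72 [ 0.5011 -0.0137  0.0255] w 0.0914 F [-0.1 -0.3  0.1]
 54.45 [ 0.5006 -0.0137  0.1995] w 0.0911 F [-0.8 -0.1 -1.3]
tape_mid [255 180] 0.93 [ 0.5017 -0.0137]
tape_mid [256 154] 0.68 [0.5028 0.0171]
divider_handle [256 215] 0.55 [ 0.5038 -0.0554]
tape_mid [243 200] 0.87 [ 0.4994 -0.0177]
expected [ 0.50108812 -0.01371949]
```

View pics/f1.png

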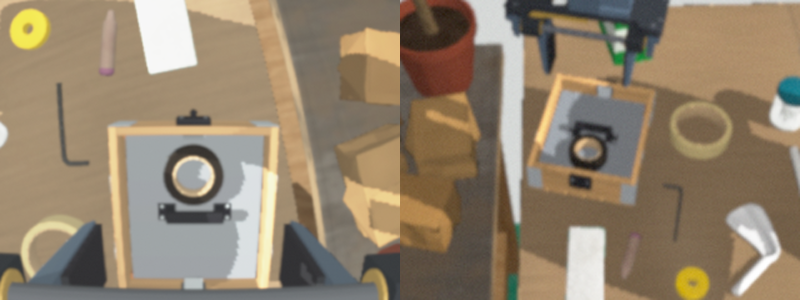

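The tape lies flat on the divider between the handle and the left catch, at (192,175) in the left frame. The divider is level and the bystanders have not moved. I hand in.

Run:
```python
from h import *
st();print(bot.sign_off())
```

```text
54.7 [ 0.5004 -0.0137  0.1987] w 0.0911 F [ 0.4  1.1 -0.2]
the job is handed in; nothing more can be done
None
```

The repair kit is packed as asked and the job was handed in at 54.7 s of the 72 s allowed.

- **Floor layer:** The steel ring gauge and the black iron head lie flat and apart on the case floor. A wrist picture taken before the divider went in showed this.
- **Divider:** I pressed it in level until it hit a hard stop. The force at the stop reached about 32 N at the wrist.
- **Tug test:** Lifting the divider by its handle met resistance after about 1.5 mm of play. My first pull overshot to about 21 N because the force reading lagged. I then settled it at 9 to 10 N for about half a second, and the catches held both times.
- **Tape:** The small black roll lies on the divider between the handle and the left catch. The wrist camera put it at (0.502, -0.014), as planned, and the side camera agreed to about 4 mm.

**What went wrong:** My first grasp of the gauge closed on nothing. The real fingertips sit about 20 mm above the stated TCP, so I corrected every height after that. That grasp and the empty trip to the case moved nothing.

**What I did not check:** The catches were not seen close up over the divider's edges; the evidence that they hold is the tug. The last picture showed the yellow ring, hex key, crayon and wide cream tape where they were.

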